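# Find the packed parts box on the watchmaker's bench

### The arm

A 7-joint arm with a two-finger parallel gripper is mounted at the origin on the work surface. World frame = base frame: x ahead of the robot, y to its left, z up, the work surface at z = 0. Lengths are in m, angles in rad, forces in N, time in s.
With the tool pointing down it reaches from about 0.4 to 0.9 m from the base axis. Payload 5.5 kg.
Tool frame: the origin (TCP) lies midway between the tips of the shut fingers; the grasp point (between the pads) lies 19 mm behind it (manip.grip_depth is the distance from the TCP to the grasp point, in m); z points along the fingers, x is the direction in which the jaws open and shut, and the axes are right-handed (so a half turn about z gives the same grasp; the last joint's range is limited). The gripper opens to 92 mm and grips with 3 to 60 N. Pads are 19 mm wide; open, the fingers measure 130 mm over their backs; the gripper's body (75 mm by 190 mm) begins 47 mm behind the grasp point.
Start: joints at [1.543, 0.501, -0.427, 1.55, 0.221, 1.138, -0.21], TCP at [0.186, -0.623, 0.202] pointing down, gripper open.
Joint ranges: [-2.88, 2.88], [-0.31, 2.03], [-1.54, 1.56], [0.2, 2.42], [-1.41, 4.55], [0.19, 2.02], [-2.57, 2.57]. Speed limits (rad/s): [2.57, 2.57, 3.14, 3.14, 3.14, 3.14, 3.14].

### API

Orientations are given as a unit quaternion [x, y, z, w].
In Python, from bench import manip, effector, viewer gives the robot as it stands. Calls block until the motion is done:
- manip.move_pose(position, orientation): joint-space move of the TCP to a pose.
- manip.servo_line(position, ori=None, vel=0.15): straight line of the TCP; ori=None keeps the orientation; vel is the mean speed in m/s.
- manip.movej(angles): joint-space move.
- effector.open_jaws() and effector.close(f_grip=None): open the fingers fully, or close them until they stop; f_grip is the grip in N (None keeps the last).
- manip.sleep(seconds).
- manip.solve_ik(position, orientation): joint angles nearest the present ones, or None.
- viewer.get_image(name): name is "scene" or "top" or "wrist"; returns the picture (384x512x3 uint8, red, green, blue); there is no depth.
- viewer.get_calibration(name): a dict with "vfov" (degrees; the focal length in pixels is half the picture's height over the tangent of half this angle, whatever the lens; pixels are square), "cx", "cy" (the principal point, pixels), "eye" and "attitude" of the camera in the world. Camera axes: x right, y down, z forward; pixel columns grow to the right and rows downward; lengths in m; the calibration is good to about 2 mm. The wrist camera is an equidistant fisheye: a pixel r from the principal point sees the ray r / f radians off the axis. A picture is of the moment at which its call begins: read the wrist's pose just before it. get_calibration takes no time and is no camera call; for the wrist camera it gives the pose at the moment of the call.
A pose or a line that the arm cannot do raises manip.PlanningError and nothing moves.
- manip.hand_in(): hands the job in, once; it reports no verdict.
Readings, each from a call of its own:
- manip.current_clock(): time.
- manip.current_q(): joint angles.
- manip.current_joint_velocities(): joint speeds.
- manip.current_tau(): joint torques, N m.
- manip.current_tool_pos(): TCP position.
- manip.current_tcp_rot(): TCP orientation.
- manip.current_force(): force on the tool from outside, world axes, zero at the start.
- manip.current_wrist_torque(): the same for the moment, N m.
- manip.current_finger_gap(): finger opening in m.
Only numpy, scipy, OpenCV 4.12 (cv2) and the standard library are available. Lean on these libraries where they do the work, as an engineer would, in place of code of your own. Each camera call takes 0.05 s, during which the arm holds its last target. There are 200 camera calls.

### The job

On the watchmaker's bench stand three identical closed parts boxes in a row; one is still packed with brass plates and much heavier than the two empty ones. Lift each box well clear of the bench in turn, beginning with the one on the robot's left and ending with the one on its right, to feel its weight. Put the heavy box down flat in the shallow wooden tray and set each empty box back upright where it stood; lower them gently, never drop one.

Things in the scene. Friction and masses are not known exactly. Their poses are not given: they have to be found in the camera images.
- box_left_center (a point): Closed grey plastic parts box on the left (largest y) of three that look identical (seen from the robot: left is +y). 100 x 56 x 60 mm (its x, y, z), latched lid that stays shut, smooth upright sides, small blank paper label on the lid. Empty it weighs about 0.18 kg, packed about 0.5 to 0.65 kg. This point is its centre, 30 mm above its underside; its x axis runs along the 100 mm length, y across the 56 mm width, z up. It stands on the work surface (z = 0).
- box_middle_center (a point): Closed grey plastic parts box in the middle of three that look identical (seen from the robot: left is +y). 100 x 56 x 60 mm (its x, y, z), latched lid that stays shut, smooth upright sides, small blank paper label on the lid. Empty it weighs about 0.18 kg, packed about 0.5 to 0.65 kg. This point is its centre, 30 mm above its underside; its x axis runs along the 100 mm length, y across the 56 mm width, z up. It stands on the work surface (z = 0).
- box_right_center (a point): Closed grey plastic parts box on the right (smallest y) of three that look identical (seen from the robot: left is +y). 100 x 56 x 60 mm (its x, y, z), latched lid that stays shut, smooth upright sides, small blank paper label on the lid. Empty it weighs about 0.18 kg, packed about 0.5 to 0.65 kg. This point is its centre, 30 mm above its underside; its x axis runs along the 100 mm length, y across the 56 mm width, z up. It stands on the work surface (z = 0).
- tray_floor (a point): Shallow open wooden tray, fixed to the bench beyond the row of boxes, 150 x 120 mm outside (its x, y), walls 5 mm thick, rim 16 mm above the bench. This point is the centre of its inner floor, 5 mm above the bench; x along the 150 mm side, y along the 120 mm side, z up.
Things that resemble listed ones, but are neither listed nor needed, are in the scene too. Of the things that look like the part that bears tray_floor, take the one that is nearest to the robot's base at the start. Leave any orange look-alike of the part that bears box_middle_center alone.

How it is judged:
On the way, in this order (a step that is already met when the one before it is completed fails the run):
1. the left box is lifted at least 15 mm clear of the bench (height (world z) of box_left_center above 0.045 m), for 0.2 s.
2. the middle box is lifted at least 15 mm clear of the bench (height (world z) of box_middle_center above 0.045 m), for 0.2 s.
3. the right box is lifted at least 15 mm clear of the bench (height (world z) of box_right_center above 0.045 m), for 0.2 s.
At the end, for the whole second after the job is handed in: One box, the heavy one (it presses on the tray with more than 3.3 N), rests flat on the tray's floor, upright within 10 degrees and within 60 mm of the tray's centre; the two others stand upright within 25 mm of where they began (((horizontal distance between box_left_center and tray_floor below 0.06 m and z of box_left_center in the frame of tray_floor below 0.036 m and angle between each of box_left_center, box_middle_center, box_right_center's own z axis and vertical below 0.17 rad and contact force between box_left and tray above 3.3 N and linear speed of box_left below 0.02 m/s and distance of each of box_middle_center, box_right_center from where it was at the start of the episode below 0.025 m) or (horizontal distance between box_middle_center and tray_floor below 0.06 m and z of box_middle_center in the frame of tray_floor below 0.036 m and angle between each of box_middle_center, box_left_center, box_right_center's own z axis and vertical below 0.17 rad and contact force between box_middle and tray above 3.3 N and linear speed of box_middle below 0.02 m/s and distance of each of box_left_center, box_right_center from where it was at the start of the episode below 0.025 m) or (horizontal distance between box_right_center and tray_floor below 0.06 m and z of box_right_center in the frame of tray_floor below 0.036 m and angle between each of box_right_center, box_left_center, box_middle_center's own z axis and vertical below 0.17 rad and contact force between box_right and tray above 3.3 N and linear speed of box_right below 0.02 m/s and distance of each of box_left_center, box_middle_center from where it was at the start of the episode below 0.025 m))); the robot touches nothing.
It fails at once if a box is dropped (it falls free of the fingers by more than about 2 cm) ((linear speed of box_left above 0.6 m/s and contact force between box_left and the fingers below 0.1 N) or (linear speed of box_middle above 0.6 m/s and contact force between box_middle and the fingers below 0.1 N) or (linear speed of box_right above 0.6 m/s and contact force between box_right and the fingers below 0.1 N)).
It also fails if it takes over 70 s, if anything falls off the work surface, if the arm or the gripper's body presses on something with over 40 N, if the wrist force passes 120 N, or if a joint passes its speed limit or range.

## Working session

There is one attempt and no reset: what is moved stays moved. The work goes in short steps, each a Python script; the robot and the scene stay as the last script left them, time stands still between calls to the robot, and variables do not carry over. Pictures are saved under pics/ and viewed, about 8 in all and at most 12, crops included, and the job is handed in when it is done.

```bash
mkdir -p pics; python3 - <<'E'
from bench import manip, effector, viewer
import cv2
for n in("top","scene"):
    im=viewer.get_image(n); cv2.imwrite(f"pics/{n}0.png",cv2.resize(im[:,:,::-1],(800,600),interpolation=cv2.INTER_CUBIC))
    cv2.imwrite(f"{n}_raw.png",im[:,:,::-1])
    print(n,viewer.get_calibration(n))
print(manip.current_clock(),manip.current_tcp_rot(),manip.current_force())
E
```

```text
top {'vfov': 48.36774316042593, 'cx': 259.7471957998582, 'cy': 193.5624214201531, 'eye': array([ 0.44914913, -0.17073233,  1.13880545]), 'attitude': array([-0.69915655,  0.71368809, -0.03282225,  0.02742491])}
scene {'vfov': 53.43646680491199, 'cx': 252.44274306709022, 'cy': 193.80352249576052, 'eye': array([ 1.08289217, -0.45848579,  0.93906434]), 'attitude': array([ 0.82136485,  0.48675372, -0.15459873, -0.25402725])}
0.1 [ 8.02111040e-01 -5.97174271e-01 -6.86837129e-04 -5.46233791e-04] [-0.13425124 -0.70013325  0.75656849]
```

View pics/top0.png

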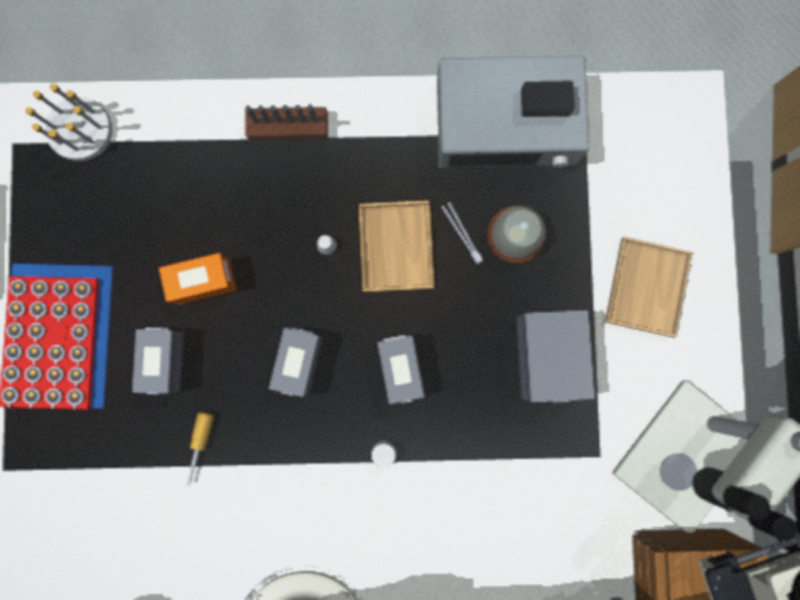

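View pics/scene0.png

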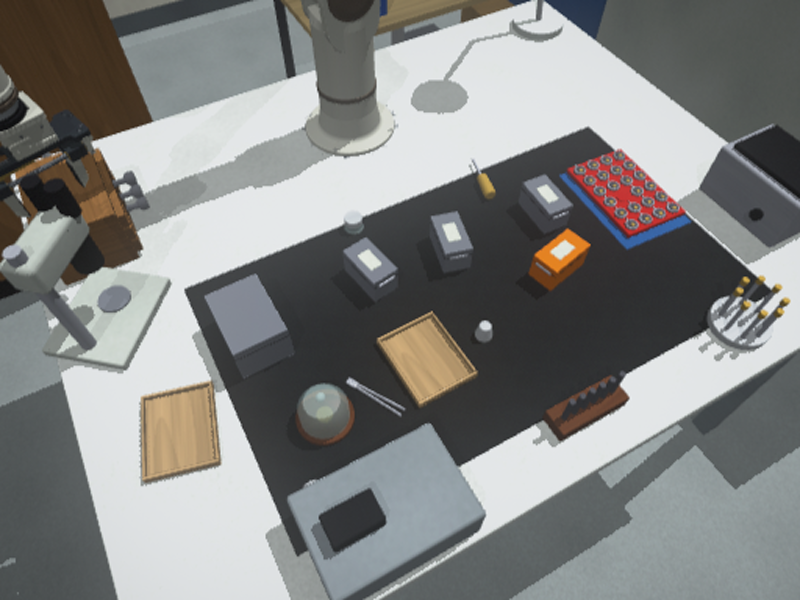

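The three grey boxes are near (155,360), (295,362) and (402,369) in the top view. The orange look-alike is at (197,277). The candidate trays are at (397,246) and (650,287). I'll take an enlarged crop to measure them.

```bash
python3 - <<'E'
import cv2
im=cv2.imread("top_raw.png")[122:264,82:282]
cv2.imwrite("pics/crop1.png",cv2.resize(im,None,fx=4,fy=4,interpolation=cv2.INTER_CUBIC))
E
```

```text
(no output)
```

View pics/crop1.png

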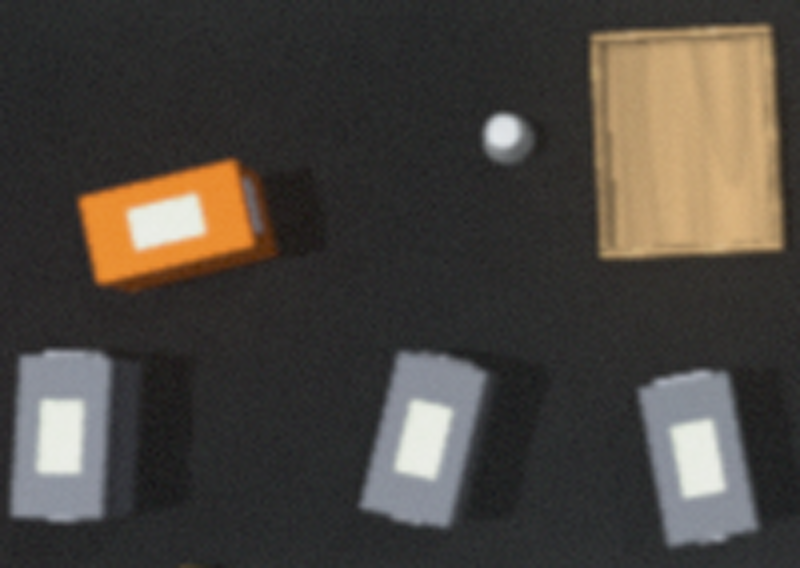

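The crop shows all three lids as clean rectangles, and their labels look centred. I'll turn the corners I read off into world positions and check them against the given sizes.

```bash
cat > h.py <<'E'
from bench import manip, effector, viewer
import numpy as np
from scipy.spatial.transform import Rotation as R
def ray_xy(name,px,z):
    c=viewer.get_calibration(name); f=192/np.tan(np.radians(c["vfov"]/2))
    px=np.asarray(px,float)
    d=np.c_[(px[:,0]-c["cx"])/f,(px[:,1]-c["cy"])/f,np.ones(len(px))]
    d=R.from_quat(c["attitude"]).apply(d)
    return (c["eye"]+d*((z-c["eye"][2])/d[:,2])[:,None])[:,:2]
E
python3 - <<'E'
from h import *
np.set_printoptions(precision=4,suppress=True)
cr=lambda p:(np.array(p)+.5)/4-.5+[82,122]
o={'L':(cr([(20,353),(110,353),(103,520),(11,518)]),.06),'M':(cr([(398,352),(490,372),(452,527),(361,508)]),.06),
'R':(cr([(638,388),(729,372),(759,528),(668,545)]),.06),'T':(cr([(591,33),(771,27),(783,249),(599,258)]),.016),
'T2':((np.array([(622,238),(692,252),(678,336),(606,322)])+.5)/800*512-.5,.016),
'Or':(cr([(79,196),(237,159),(257,248),(97,284)]),.06)}
for k,(p,z) in o.items():
    w=ray_xy("top",p,z); l=w[:2].mean(0)-w[2:].mean(0)
    print(k,w.mean(0),"yaw",np.degrees(np.arctan2(l[1],l[0])),"sides",np.linalg.norm(w-np.roll(w,-1,0),axis=1),"dist",np.linalg.norm(w.mean(0)))
lab=cr([(60,436),(424,440),(697,458)]); print(ray_xy("top",lab,.06))
print(R.from_quat(manip.current_tcp_rot()).as_matrix(), manip.grip_depth)
E
```

```text
L [0.4565 0.2303] yaw -2.1053301809296827 sides [0.0565 0.1043 0.0573 0.1031] dist 0.5112873911241649
M [0.4493 0.0023] yaw -14.013697727173486 sides [0.0594 0.0994 0.0582 0.1   ] dist 0.4493525548460493
R [ 0.4342 -0.1689] yaw 9.746201559978259 sides [0.0582 0.0993 0.0579 0.0998] dist 0.4658928941679241
T [ 0.643  -0.1648] yaw 1.4161850160828187 sides [0.1202 0.1493 0.1216 0.151 ] dist 0.6637800298238697
T2 [ 0.5638 -0.5932] yaw -13.004845485772664 sides [0.1212 0.1459 0.1232 0.1467] dist 0.8183826346661875
Or [0.5903 0.1645] yaw 12.293664979321164 sides [0.1023 0.0586 0.103  0.0576] dist 0.6127863856318752
[[ 0.4563  0.231 ]
 [ 0.449   0.0031]
 [ 0.4342 -0.168 ]]
[[ 0.2868 -0.958  -0.0004]
 [-0.958  -0.2868  0.0017]
 [-0.0018 -0.0001 -1.    ]] 0.0188
```

Sizes agree with the spec (100x56 and 150x120), and the nearest tray is T at 0.66 m. I'll lift and weigh the left box.

```bash
cat >> h.py <<'E'
B={'L':(.4565,.2305,-2.1),'M':(.449,.0025,-14.),'R':(.4342,-.1686,9.7)}; T=(.643,-.1648,1.4)
ZG=.023
def quat(yaw):
    best=None
    for s in (1,-1):
        a=np.radians(yaw); x=s*np.array([-np.sin(a),np.cos(a),0]); z=np.array([0,0,-1.])
        yield R.from_matrix(np.c_[x,np.cross(z,x),z]).as_quat()
def goto(x,y,z,yaw):
    c=[]
    for q in quat(yaw):
        j=manip.solve_ik([x,y,z],q)
        if j is not None: c.append((np.abs(np.array(j)-manip.current_q()).max(),q))
    q=min(c,key=lambda t:t[0])[1]; manip.move_pose([x,y,z],q); return q
def st(m): print(m,"t%.2f"%manip.current_clock(),"tcp",np.round(manip.current_tool_pos(),4),"F",np.round(manip.current_force(),2),"M",np.round(manip.current_wrist_torque(),2),"gap %.4f"%manip.current_finger_gap())
def lift(k):
    x,y,a=B[k]; goto(x,y,.16,a); manip.servo_line([x,y,ZG],vel=.1); st("at "+k)
    effector.close(f_grip=45); manip.sleep(.2); st("closed")
    manip.servo_line([x,y,ZG+.01],vel=.04); manip.servo_line([x,y,.1],vel=.08); manip.sleep(.5)
    f=np.mean([manip.current_force()[2] for _ in range(5)]); st("lifted"); return f
def putback(k):
    x,y,a=B[k]; manip.servo_line([x,y,ZG+.01],vel=.1); manip.servo_line([x,y,ZG+.0005],vel=.02); st("down")
    effector.open_jaws(); manip.servo_line([x,y,.16],vel=.15); st("free")
def totray():
    x,y,a=T; p=manip.current_tool_pos(); manip.servo_line([p[0],p[1],.18],vel=.12)
    goto(x,y,.16,a); manip.servo_line([x,y,ZG+.017],vel=.08); manip.servo_line([x,y,ZG+.0055],vel=.02); st("in tray")
    effector.open_jaws(); manip.servo_line([x,y,.18],vel=.12); st("free")
E
python3 - <<'E'
from h import *
import cv2
p=manip.current_tool_pos()
try: manip.servo_line([p[0],p[1],.33],vel=.25)
except manip.PlanningError as e: print(e)
goto(.4565,.2305,.25,-2.1); st("above")
print("weight",lift('L'))
cv2.imwrite("pics/liftL.png",viewer.get_image("scene")[:,:,::-1])
E
```

```text
above t3.91 tcp [0.4571 0.2297 0.2499] F [ 0.11  0.34 -0.06] M [ 0.07 -0.13  0.04] gap 0.0920
at L t5.88 tcp [0.457  0.2307 0.0236] F [0.81 0.6  0.14] M [ 0.13 -0.17  0.02] gap 0.0920
closed t6.74 tcp [0.4566 0.2306 0.0231] F [ 0.2  -0.51  0.49] M [ 0.13 -0.15  0.05] gap 0.0554
lifted t8.62 tcp [0.4564 0.2305 0.0999] F [ 0.7   0.03 -1.09] M [ 0.12 -0.13  0.01] gap 0.0552
weight -1.0903048662891361
```

View pics/liftL.png

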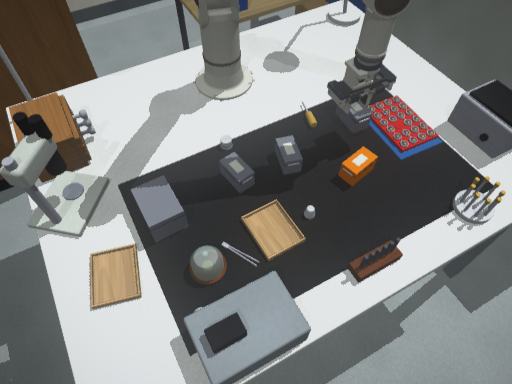

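The picture shows the left box held at about (352,105), with the other boxes undisturbed. It reads about 1.1 N against at least 4.9 N for a packed box, so it is empty. I'll set it back and lift the middle one.

```bash
python3 - <<'E'
from h import *
putback('L'); f=lift('M'); print("M",f)
if f<-3.5: totray(); heavy=1
elif f>-2.8: putback('M')
E
```

```text
down t10.12 tcp [0.4564 0.2306 0.0235] F [ 0.37  0.14 -2.27] M [ 0.12 -0.11 -0.03] gap 0.0553
free t11.95 tcp [0.456  0.2299 0.1592] F [ 0.11 -0.31  0.1 ] M [ 0.09 -0.16 -0.05] gap 0.0918
at M t14.38 tcp [0.4495 0.0025 0.0235] F [-0.42  0.01 -0.57] M [ 0.04 -0.15 -0.04] gap 0.0917
closed t15.24 tcp [0.4491 0.0027 0.0231] F [-0.86  0.64  0.68] M [ 0.29 -0.17  0.04] gap 0.0555
lifted t17.12 tcp [0.4489 0.0026 0.0999] F [-0.11  0.09 -1.69] M [ 0.12 -0.1   0.02] gap 0.0556
M -1.6933600709822803
down t18.57 tcp [0.449  0.0026 0.0235] F [-0.43 -0.27 -2.39] M [ 0.12 -0.14 -0.02] gap 0.0553
free t20.40 tcp [0.4483 0.0023 0.1593] F [ 0.21  0.91 -0.11] M [ 0.01 -0.16 -0.01] gap 0.0919
```

```bash
python3 - <<'E'
from h import *
f=lift('R'); print("R",f)
if f<-3.5: totray()
import cv2
im=viewer.get_image("top")[:,:,::-1]; cv2.imwrite("top_raw2.png",im)
cv2.imwrite("pics/after.png",cv2.resize(im[110:270,62:302],None,fx=3.3,fy=3.3,interpolation=cv2.INTER_CUBIC))
E
```

```text
at R t22.64 tcp [ 0.4346 -0.1688  0.0235] F [ 0.84  0.62 -0.01] M [ 0.16 -0.09 -0.02] gap 0.0916
closed t23.51 tcp [ 0.4342 -0.1681  0.023 ] F [-1.07  1.79  2.37] M [ 0.64  0.01 -0.01] gap 0.0552
lifted t25.39 tcp [ 0.4342 -0.1685  0.0999] F [-0.22  0.11 -6.16] M [ 0.11 -0.12  0.  ] gap 0.0553
R -6.160313966935072
in tray t29.43 tcp [ 0.643  -0.1647  0.0284] F [ 0.18 -0.71 -5.5 ] M [ 0.1  -0.19 -0.01] gap 0.0555
free t31.62 tcp [ 0.6424 -0.1648  0.1789] F [-0.19 -0.26 -1.29] M [ 0.11 -0.07  0.04] gap 0.0921
```

View pics/after.png

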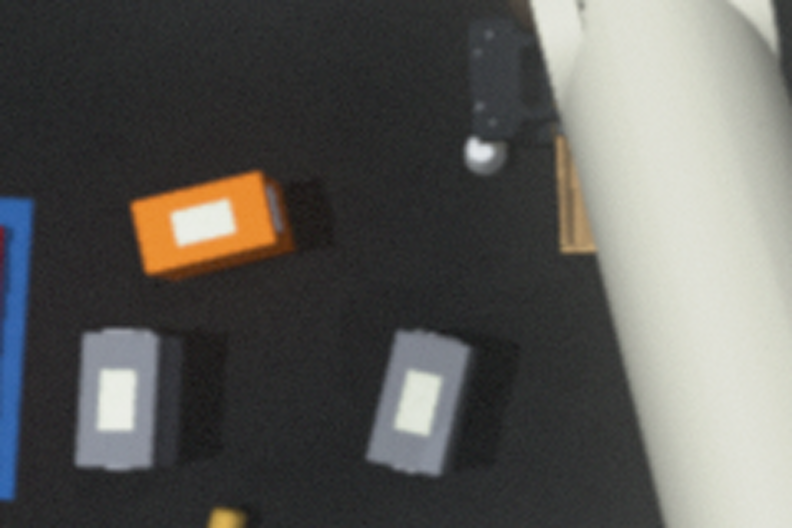

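The left and middle boxes stand upright where they were. The arm hides the tray, so I'll move it aside and check there.

```bash
python3 - <<'E'
from h import *
import cv2
manip.servo_line([.643,-.1648,.25],vel=.2); goto(.45,.1,.3,0); st("aside")
im=viewer.get_image("top")[:,:,::-1]
cv2.imwrite("pics/tray.png",cv2.resize(im[112:202,212:302],(720,720))[:600])
E
```

```text
aside t33.43 tcp [0.4511 0.0987 0.3001] F [ 0.63 -0.35 -0.48] M [ 0.07 -0.14 -0.05] gap 0.0918
```

View pics/tray.png

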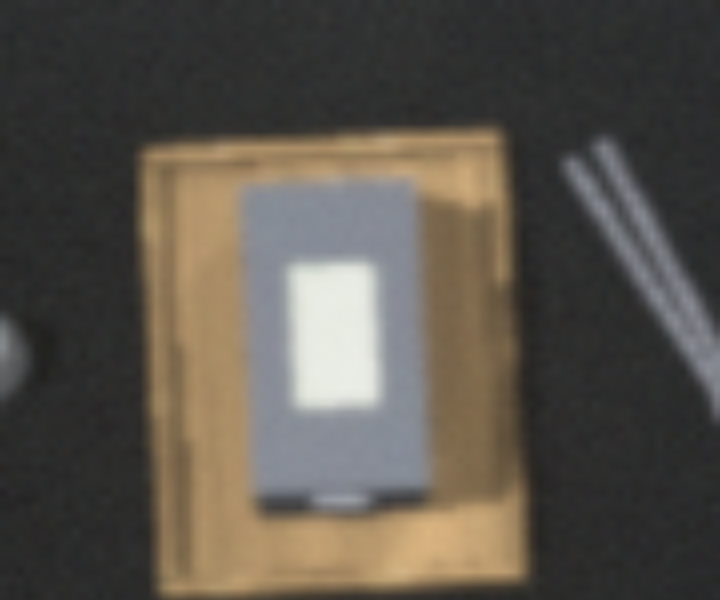

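The picture shows the heavy box lying square inside the tray. Its label is at (335,335) and the tray centre is near (335,360), which fits a flat, level box once lid parallax is allowed for. I'll hand in.

```bash
python3 - <<'E'
from h import *
c=ray_xy("top",[((335+.5)/8-.5+212,(335+.5)/8-.5+112)],.065)[0]; print("box-tray",c-np.array(T[:2]))
manip.hand_in()
E
```

```text
box-tray [ 0.00043259 -0.00119889]
the job is handed in; nothing more can be done
```

The job is done and handed in at about 33.5 s of the 70 s allowed; no verdict was reported. I lifted the boxes left, middle, right, each about 77 mm clear of the bench.

- **Weights:** the wrist force read about 1.1 N (left), 1.7 N (middle) and 6.2 N (right). The right box is the heavy one; a packed box should read 4.9 to 6.4 N. The left reading was below the 1.8 N expected of an empty box, but the force readings wander by about 0.7 N.
- **Heavy box:** I lowered it slowly into the tray nearest the robot. In the last top view it lies flat, about 1 mm from the tray's centre.
- **Empty boxes:** in the top view taken after the heavy box was placed, both stood upright and looked unmoved. I did not measure how far they shifted.
- **Clearance:** the arm was parked at 0.30 m height, touching nothing, and the orange box was left alone.

No check failed.

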